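# Rock the stuck block out of the block bath

## Task

The aluminium insert block is held fast in the small white block bath by two stiff sliding steel keepers that lap over its shoulders. Take it by the lifting tab on top and rock it to one side and to the other until its neck has shouldered both keepers back, without pushing the keepers with the gripper, then draw it straight up out of the bath. Finish while still holding it upright and steady over the bath, its foot just clear of the bath (a finger's breadth or two above everything on it), and leave the jar, the vial and the cover glass box alone.

Things in the scene. Friction and masses are not known exactly. Their poses are not given: they have to be found in the camera images.
- bath: White block bath (sample heater), fixed to the table: 90 mm (x) by 140 (y), housing top 66 mm high; black bridges over the two keepers, screw heads up to 86 mm, are its highest parts. Origin: centre of its underside; z up, y the line along which the keepers slide, x towards its back.
- bath_pocket (a point): Middle of the floor of the open pocket in the bath's top, 10 mm above the bath's origin. The pocket is 46 mm (x) by 54 (y). Low sills on its floor keep the insert's foot within 1 mm of the middle in y; in x the insert has 3 mm play either way.
- insert: Loose aluminium insert, about 0.3 kg, 136 mm high, standing upright in the pocket, axes along the bath's. Origin: middle of its foot's underside (starts on the pocket floor). Upward: foot 40 (x) by 12 (y) mm to z = 20; body 40 by 32 to its shoulders at z = 56; neck 40 by 20 to z = 96; lifting tab 12 by 24 to z = 136. Pulled up before both keepers are back, it rises 3 mm and stops.
- insert_tab (a point): Grip point, middle of the lifting tab: 118 mm above the insert's origin, 22 mm above the neck's top; fingers go either side of the tab along x (12 mm). Moved towards +y or -y, the insert leans about a lower edge of its foot (6 mm off the middle, along x). About 0.11 rad of lean frees the keeper on that side, 0.14 rad pushes it to its stop; it takes 3 to 10 N at the tab.
- keeper_left (a joint): Steel keeper on the bath's +y side: flat bar 24 mm wide, 69 to 77 mm above the table, sliding in y. Value: how far it is pushed outward (m), from 0 (nose 11 mm from the bath's middle, 5 mm over the insert's shoulder) to 0.008 (stop); starts at 0 to 0.002. Stiff (6 N of friction), no spring, stays where pushed. From 0.006 on it surely clears the shoulder.
- keeper_right (a joint): The same keeper at the bath's -y side; value grows as it is pushed outward, towards -y.
- jar: Bystander: white screw jar, 43 mm wide, 60 mm high; origin under its centre. Leave it.
- vial: Bystander: vial with ribbed screw cap, 28 mm wide, 46 mm high; origin under its centre. Leave it.
- coverslips: Bystander: small flat cover glass box, 31 by 31 by 15 mm; origin under its centre. Leave it.

How it is judged (in metres and radians):
On the way:
1. both keepers have been worked back (each 5 mm or more) by rocking the insert while it is still down in its pocket (not lifted more than 8 mm) (value of joint each of keeper_left, keeper_right above 0.005 m and z of insert in the frame of bath below 0.018 m), for 0.1 s.
At the end, for the whole second after the job is handed in: The insert is held in the fingers, at rest, upright within 0.2 rad, above the bath's middle within 45 mm, its foot 3 to 64 mm above the bath's highest parts (89 to 150 mm above the bath's underside), touching no part of the bath; both keepers are pushed back at least 4.5 mm (value of joint each of keeper_left, keeper_right above 0.0045 m and z of insert in the frame of bath between 0.089 and 0.15 m and horizontal distance between insert and bath below 0.045 m and angle between insert's own z axis and vertical below 0.2 rad and linear speed of insert below 0.03 m/s and contact force between the fingers and insert above 1 N and contact force between insert and bath below 0.1 N); the arm keeps its last pose, push and grip.
It fails at once if the gripper or arm pushes a keeper (over 1 N) (contact force between any of the fingers, the arm and keeper_left above 1 N or contact force between any of the fingers, the arm and keeper_right above 1 N).
It fails at once if the jar, vial or cover glass box is moved more than 20 mm or tipped over ((distance of jar from where it was at the start of the episode above 0.02 m or angle between jar's own z axis and vertical above 0.5 rad) or (distance of vial from where it was at the start of the episode above 0.02 m or angle between vial's own z axis and vertical above 0.5 rad) or (distance of coverslips from where it was at the start of the episode above 0.02 m or angle between coverslips's own z axis and vertical above 0.5 rad)).
It also fails if it takes over 35 s, if anything falls off the work surface, if the arm or the gripper's body presses on something with over 40 N, if the wrist force passes 120 N, or if a joint passes its speed limit or range.

## Robot

A 6-joint arm with a two-finger parallel gripper is mounted at the origin on a cart in front of the work surface, level with it; the furniture and walls round the work are solid. World frame = base frame: x ahead of the robot, y to its left, z up, the work surface at z = 0. Lengths are in mm, angles in rad, forces in N, time in s.
With the tool pointing down it reaches from about 350 to 975 mm from the base axis. Payload 7.1 kg.
Tool frame: the origin (TCP) lies midway between the tips of the shut fingers; the grasp point (between the pads) lies 19 mm behind it; z points along the fingers, y is the line along which they close (so a half turn about z gives the same grasp; the last joint's range is limited). The gripper opens to 88 mm and grips with 3 to 60 N. Pads are 20 mm wide; open, the fingers measure 115 mm over their backs; the gripper's body (75 mm by 178 mm) begins 61 mm behind the grasp point.
Start: joints at [-1.313, 0.423, 1.63, -0, 1.089, -0.019], TCP at [170.818, -601.187, 222.675] pointing down, gripper open.
Joint ranges: [-3, 3], [-0.9, 2.11], [0.09, 2.58], [-1.31, 4.45], [0.11, 2.69], [-2.54, 2.54]. Speed limits (rad/s): [2.39, 2.39, 3.01, 3.14, 3.14, 3.14].

## Interface

Orientations are given as a rotation vector (axis times angle).
In Python, from workcell import ctrl gives the robot as it stands.
- The arm moves only by the shell command python3 -m inch 'ROWS' [OPENING]. ROWS is JSON, a list of rows, each an object with "xyz": the shift along the tool's x, y, z in mm, a list of three; "rot": the turn, a rotation vector about the tool's x, y, z in rad, a list of three. In form: [{"xyz": [dx, dy, dz], "rot": [ax, ay, az]}, ...]. A call has 1 to 12 rows; each row is the pose to reach, as a shift and turn from the pose commanded when the call began, along the tool's axes at that moment; what a row does not reach only later rows make up. A row lasts 1/12 s, in which the tool goes at most 41.7 mm and 7.16 degrees, less where a joint would pass 70% of its speed; a pose out of reach is approached as far as the arm can. A call with a gripper value outside its range is refused whole. OPENING is the closure in counts, from 0 (fully open) to 255 (shut), set as the call begins (- or left out, the last holds). The fingers move at their own pace and stop on an object; the grip force is fixed at half the most. Time passes only in rows, so rows that repeat a pose let the fingers close. It gives the time, the measured TCP pose, the force, the opening and the grip force at its end, in the units of the state.
- ctrl.get_obs(): the state, without advancing time (a new reading comes with each control period).
- ctrl.get_image(name): name is "scene" or "top" or "wrist"; returns the picture (400x640x3 uint8, red, green, blue); there is no depth.
- ctrl.camera_model(name): a dict with "fx", "fy", "cx", "cy" (pixels), "k1" (the pictures are not rectified: a ray, as slopes to the right and down, at radius r is drawn at 1 + k1 r^2 times it, then the intrinsics apply), "position" and "attitude" of the camera in the world. Camera axes: x right, y up, looking along -z (the intrinsics and any distortion apply to the point x, -y, -z); pixel columns grow to the right and rows downward; lengths in mm; the calibration is good to about 2 mm. A picture is of the moment at which its call begins: read the wrist's pose just before it. camera_model takes no time and is no camera call; for the wrist camera it gives the pose at the moment of the call.
- ctrl.close_job(): hands the job in; it is judged then, once.
The state is a dict: "t": time; "qpos": joint angles; "qvel": joint speeds; "joint_torque": joint torques, N m; "ee_pos": TCP position; "orientation": TCP orientation; "ft_force": force on the tool from outside, world axes, zero at the start; "moment": the same for the moment, N m; "width": finger opening in mm; "grasp_force": force on a finger pad.
Only numpy, scipy, OpenCV 4.12 (cv2) and the standard library are available. Lean on these libraries where they do the work, as an engineer would, in place of code of your own. Each camera call takes 0.05 s, during which the arm holds its last target. There are 200 camera calls.

## Working session

There is one attempt and no reset: what is moved stays moved. The work goes in short steps, Python scripts to look and compute and a shell command to move; the robot and the scene stay as the last step left them, time stands still between calls to the robot, and variables do not carry over. Pictures are saved under pics/ and viewed, at most 10 in all, crops included, and the job is handed in when it is done.

```bash
mkdir -p pics
python3 - <<'E'
from workcell import ctrl
import cv2
o=ctrl.get_obs(); print({k:o[k] for k in('t','ee_pos','orientation','width')})
for n in('scene','top'):
    cv2.imwrite(f'pics/{n}0.png',ctrl.get_image(n)[:,:,::-1]); print(n,ctrl.camera_model(n))
E
```

```text
{'t': 0.0, 'ee_pos': array([ 170.69789095, -600.69061592,  221.91979625]), 'orientation': array([-3.11009107e+00, -4.33266167e-01,  2.82083532e-04]), 'width': 88.1189869436314}
scene {'fx': 442.35490217642496, 'fy': 442.35490217642496, 'cx': 316.3159908797082, 'cy': 198.22927120253314, 'k1': -0.01988246776689749, 'position': array([ 279.93814101, -793.81197041,  661.21303442]), 'attitude': array([ 0.86187602, -0.21876415, -0.41827695])}
top {'fx': 448.255402364284, 'fy': 448.255402364284, 'cx': 316.22182893842046, 'cy': 192.79255413511353, 'k1': -0.009579981674344453, 'position': array([ 481.47773931, -190.35019465, 1111.09800874]), 'attitude': array([ 0.06437151, -0.09698536, -1.59186946])}
```

View pics/scene0.png

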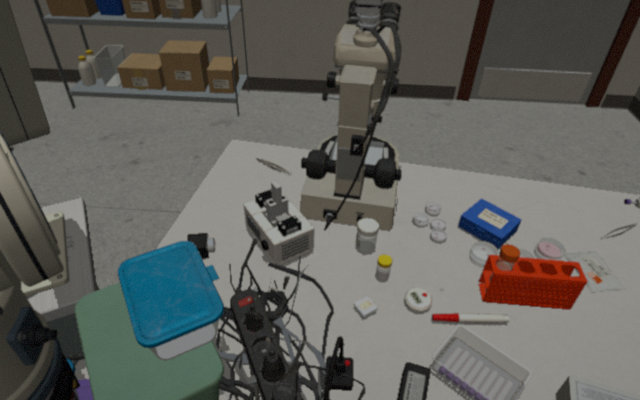

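View pics/top0.png

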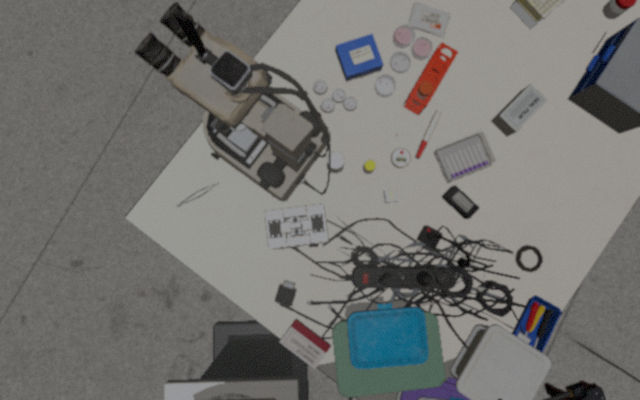

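The bath with the insert stands at about (297,226) in top and (278,222) in scene. The microscope is just behind it at (265,140) in top, and the jar is at (336,160). I'll enlarge both views.

```bash
cat > h.py <<'E'
from workcell import ctrl
import numpy as np, cv2
from scipy.spatial.transform import Rotation as R
def K(m): return np.array([[m['fx'],0,m['cx']],[0,m['fy'],m['cy']],[0,0,1]]),np.array([m['k1'],0,0,0.])
def proj(m,P):
    A=np.diag([1,-1,-1])@R.from_rotvec(m['attitude']).as_matrix().T
    return cv2.projectPoints(np.atleast_2d(P).astype(float),cv2.Rodrigues(A)[0],-A@m['position'],*K(m))[0][:,0]
def ray(m,uv):
    d=cv2.undistortPoints(np.array([[uv]],float),*K(m))[0,0]
    return R.from_rotvec(m['attitude']).as_matrix()@[d[0],-d[1],-1]
def onz(m,uv,z):
    d=ray(m,uv); return m['position']+d*(z-m['position'][2])/d[2]
E
python3 - <<'E'
from h import *
m=ctrl.camera_model('top');s=ctrl.camera_model('scene')
print(onz(m,(297,226),66),onz(s,(278,222),80),onz(m,(336,160),60),onz(m,(370,166),46),onz(m,(390,197),15))
t=cv2.imread('pics/top0.png')[190:265,250:350];c=cv2.imread('pics/scene0.png')[170:270,235:335]
cv2.imwrite('pics/c0.png',np.hstack([cv2.resize(t,(400,300),interpolation=2),cv2.resize(c,(400,400),interpolation=2)[:300]]))
E
```

```text
[ 512.02869589 -166.75834561   66.        ] [ 502.04741998 -198.78159504   80.        ] [ 666.61018552 -262.29197366   60.        ] [ 652.78565721 -344.85503852   46.        ] [ 579.51551923 -395.99656489   15.        ]
```

View pics/c0.png

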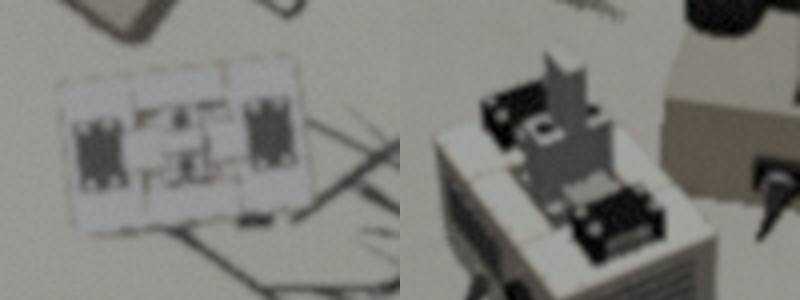

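Run:
```python
from h import *
m=ctrl.camera_model('top');s=ctrl.camera_model('scene')
c=[onz(m,(250+x/4,190+y/4),66) for x,y in((62,85),(295,55),(312,205),(80,235))]
c=np.array(c);print(c.round(1),c.mean(0))
for i in range(4):
    d=c[(i+1)%4]-c[i];print(np.linalg.norm(d),np.degrees(np.arctan2(d[1],d[0])))
# scene: housing top corners
for x,y in((435,130),(550,318),(715,235)):print(onz(s,(235+(x-400)/4,170+y/4),66))
print('tab top',onz(s,(235+165/4,170+55/4),146),onz(m,(250+185/4,190+140/4),146))
```

```text
[[ 548.   -94.1   66. ]
 [ 562.5 -230.3   66. ]
 [ 475.1 -237.9   66. ]
 [ 461.  -103.4   66. ]] [ 511.64894301 -166.43021505   66.        ]
136.946458073553 -83.91650757802266
87.76437633916971 -174.99935581641714
135.2453608337129 95.96359533879631
87.46569925948874 6.11153559634789
[465.64927922 -98.81508248  66.        ]
[ 469.52766145 -249.79134152   66.        ]
[ 563.16754903 -231.91713564   66.        ]
tab top [ 514.75133868 -165.3953385   146.        ] [ 511.86920342 -166.99666919  146.        ]
```

```bash
python3 - <<'E'
from h import *
m=ctrl.camera_model('top');s=ctrl.camera_model('scene')
def tri(n,a,b):
    d1,d2=ray(m,a),ray(s,b);p1,p2=m['position'],s['position']
    k=np.linalg.lstsq(np.c_[d1,-d2],p2-p1,rcond=None)[0];q1=p1+k[0]*d1;q2=p2+k[1]*d2
    print(n,((q1+q2)/2).round(),'gap',np.linalg.norm(q1-q2).round())
tri('lid corner L',(348,312),(118,264)); tri('lid near bath',(348,312),(190,243)); tri('lid',(428,365),(222,300));tri('lid2',(424,308),(222,300))
tri('knob',(272,175),(317,163)); tri('basecorner',(285,198),(305,185)); tri('basecorner2',(328,150),(398,190));tri('stage',(290,128),(355,130))
print(onz(m,(272,175),130),onz(m,(285,198),60),onz(m,(275,185),130))
E
python3 - <<'E'
import cv2
a=cv2.imread('pics/scene0.png')[0:270,180:450];b=cv2.imread('pics/top0.png')[0:260,130:390]
cv2.imwrite('pics/m0.png',__import__('numpy').hstack([cv2.resize(a,(400,400),interpolation=2),cv2.resize(b,(400,400),interpolation=2)]))
E
```

```text
lid corner L [ 273. -271.  155.] gap 108.0
lid near bath [ 328. -271.  163.] gap 2.0
lid [ 286. -430.  234.] gap 101.0
lid2 [ 337. -422.  193.] gap 1.0
knob [ 625. -116.  130.] gap 2.0
basecorner [ 579. -144.  106.] gap 11.0
basecorner2 [ 701. -255.  130.] gap 55.0
stage [ 698. -156.  215.] gap 19.0
[ 623.63710329 -115.27153715  130.        ] [ 578.54321004 -139.69375185   60.        ] [ 601.28417953 -121.5621204   130.        ]
```

View pics/m0.png

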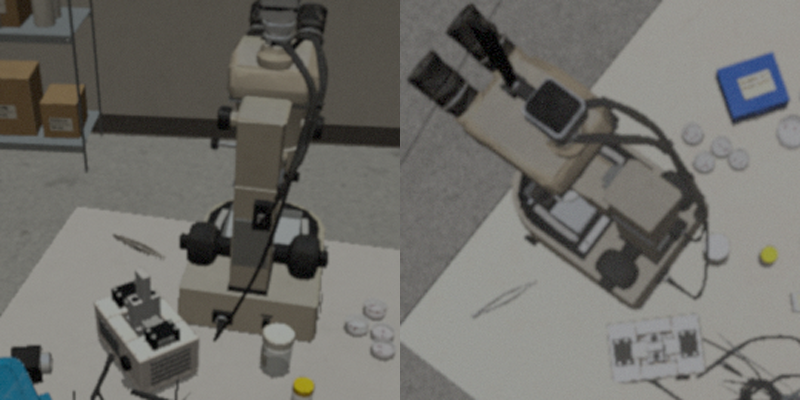

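```bash
cat >> h.py <<'E'
def to(P,yaw=None):
    """tool-frame shift and turn to TCP P with tool y at yaw deg (world), tool down"""
    o=ctrl.get_obs();T=R.from_rotvec(o['orientation'])
    r=0
    if yaw is not None:
        y=np.radians(yaw);Y=np.array([np.cos(y),np.sin(y),0]);Z=np.array([0,0,-1.]);G=R.from_matrix(np.c_[np.cross(Y,Z),Y,Z])
        r=(T.inv()*G).as_rotvec()
    print('t',o['t'],'pos',o['ee_pos'].round(1),'shift',T.inv().apply(np.array(P)-o['ee_pos']).round(2),'rot',np.round(r,4),'F',o['ft_force'].round(1),'q',o['qpos'].round(2))
E
python3 - <<'E'
from h import *
to((400,-250,310),5.8); to((512,-166.5,290),5.8)
E
```

```text
t 0.1 pos [ 170.7 -600.7  222. ] shift [ 316.42 -274.82  -87.62] rot [-1.2000e-03 -1.0000e-03 -1.3952e+00] F [0.3 0.6 0.3] q [-1.31  0.42  1.63 -0.    1.09 -0.02]
t 0.1 pos [ 170.7 -600.7  222. ] shift [ 446.98 -324.5   -67.55] rot [-1.2000e-03 -1.0000e-03 -1.3952e+00] F [0.3 0.6 0.3] q [-1.31  0.42  1.63 -0.    1.09 -0.02]
```

```bash
python3 -m inch '[{"xyz":[10,-8,-35],"rot":[0,0,-0.1]},{"xyz":[30,-25,-70],"rot":[0,0,-0.22]},{"xyz":[60,-48,-88],"rot":[0,0,-0.34]},{"xyz":[92,-72,-88],"rot":[0,0,-0.46]},{"xyz":[124,-96,-88],"rot":[0,0,-0.58]},{"xyz":[156,-120,-88],"rot":[0,0,-0.7]},{"xyz":[188,-144,-88],"rot":[0,0,-0.82]},{"xyz":[220,-168,-88],"rot":[0,0,-0.94]},{"xyz":[252,-192,-88],"rot":[0,0,-1.06]},{"xyz":[284,-216,-88],"rot":[0,0,-1.18]},{"xyz":[316,-240,-88],"rot":[0,0,-1.3]},{"xyz":[340,-258,-88],"rot":[0,0,-1.395]}]' 0
python3 - <<'E'
from h import *
to((512,-166.5,270),5.8)
E
```

```text
t: 1.1
ee_pos: [428.4, -257.6, 310.5]
orientation: [-2.098, -2.338, -0.001]
ft_force: [0.4, -0.1, 0.5]
width: 87.7
grasp_force: 0.0
t 1.1 pos [ 428.4 -257.6  310.5] shift [81.5  92.89 40.59] rot [ 0.0001 -0.0006  0.0067] F [ 0.4 -0.1  0.5] q [-0.57  0.14  1.81  0.    1.2  -0.67]
```

```bash
python3 -m inch '[{"xyz":[20,25,5]},{"xyz":[42,48,15]},{"xyz":[62,72,25]},{"xyz":[81,93,40]},{"xyz":[81,93,40]},{"xyz":[81,93,40]}]'
python3 - <<'E'
from h import *
w=ctrl.camera_model('wrist');cv2.imwrite('pics/w1.png',ctrl.get_image('wrist')[:,:,::-1])
b=np.array([512,-166.5,0]);Y=R.from_euler('z',5.8,degrees=True)
for p in [(6,12,146),(-6,12,146),(6,-12,146),(-6,-12,146),(45,70,66),(-45,70,66),(45,-70,66),(-45,-70,66)]:print(p,proj(w,b+Y.apply(p)).round())
print(w['position'],w['attitude']);to((512,-166.5,270),5.8)
E
```

```text
(6, 12, 146) [[426.  86.]]
(-6, 12, 146) [[413.  86.]]
(6, -12, 146) [[424. 114.]]
(-6, -12, 146) [[411. 114.]]
(45, 70, 66) [[444.  35.]]
(-45, 70, 66) [[361.  35.]]
(45, -70, 66) [[432. 164.]]
(-45, -70, 66) [[356. 163.]]
[ 421.94899028 -187.15984158  472.39073643] [-0.25498936 -0.01384047  0.10759758]
t 1.15 pos [ 430.5 -254.9  310.5] shift [78.43 90.99 40.82] rot [ 0.0015 -0.0022  0.0132] F [ 1.5  1.8 -0.5] q [-0.56  0.14  1.81  0.    1.2  -0.68]$[0]: bad value
```

View pics/w1.png

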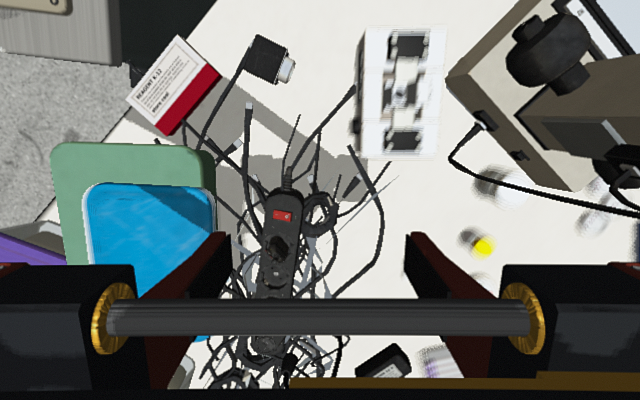

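The bath shows about where I predicted: its corners are near (360,28), (445,28) and (438,160). "rot" is mandatory, so I'll resend the move.

```bash
python3 -m inch '[{"xyz":[20,25,5],"rot":[0,0,0.01]},{"xyz":[40,48,15],"rot":[0,0,0.01]},{"xyz":[60,70,25],"rot":[0,0,0.01]},{"xyz":[78,91,40],"rot":[0,0,0.01]},{"xyz":[78,91,40],"rot":[0,0,0.01]},{"xyz":[78,91,40],"rot":[0,0,0.01]},{"xyz":[78,91,40],"rot":[0,0,0.01]}]'
python3 - <<'E'
from h import *
w=ctrl.camera_model('wrist');cv2.imwrite('pics/w2.png',ctrl.get_image('wrist')[:,:,::-1])
b=np.array([512,-166.5,0]);Y=R.from_euler('z',5.8,degrees=True)
for p in [(6,12,146),(-6,12,146),(6,-12,146),(-6,-12,146),(45,70,66),(-45,70,66),(45,-70,66),(-45,-70,66)]:print(p,proj(w,b+Y.apply(p)).round())
to((512,-166.5,270),5.8)
E
```

```text
t: 1.73
ee_pos: [509.6, -173.5, 270.6]
orientation: [-2.117, -2.32, 0.001]
ft_force: [0.7, -0.6, 0.8]
width: 87.8
grasp_force: 0.0
(6, 12, 146) [[327. 176.]]
(-6, 12, 146) [[313. 176.]]
(6, -12, 146) [[327. 203.]]
(-6, -12, 146) [[313. 203.]]
(45, 70, 66) [[363. 106.]]
(-45, 70, 66) [[275. 107.]]
(45, -70, 66) [[360. 234.]]
(-45, -70, 66) [[281. 235.]]
t 1.7833 pos [ 509.6 -174.   271. ] shift [7.22 3.02 0.97] rot [-0.      0.0003 -0.0107] F [ 0.5 -0.7 -0.5] q [-0.35  0.24  1.78 -0.    1.13 -0.44]
```

View pics/w2.png

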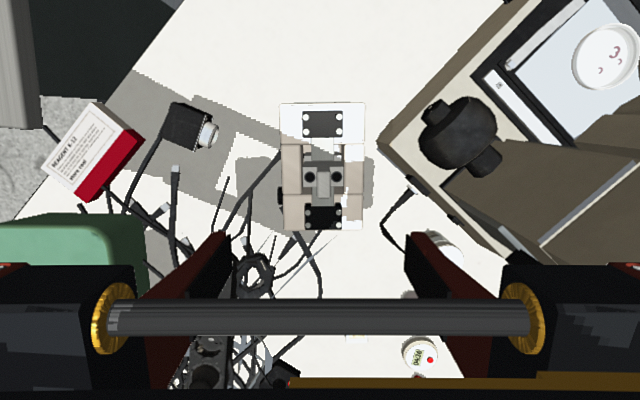

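Housing corners are at (280,103), (365,103), (285,230) and (361,230), a few px off prediction, and the tab is near (323,188). I'll crop in closer.

```bash
python3 -c "
import cv2
cv2.imwrite('pics/w2c.png',cv2.resize(cv2.imread('pics/w2.png')[95:240,270:375],(420,580),interpolation=0))"
```

```text
(no output)
```

View pics/w2c.png

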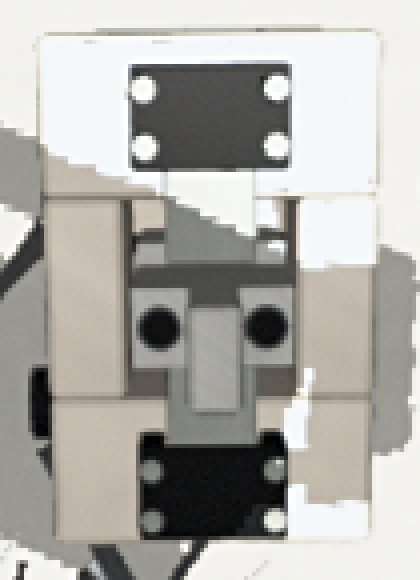

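Run:
```python
from h import *
w=ctrl.camera_model('wrist')
f=lambda p,z:np.mean([onz(w,(270+x/4,95+y/4),z) for x,y in p],0).round(1)
c=[onz(w,(270+x/4,95+y/4),66) for x,y in ((42,32),(380,32),(370,540),(52,540))]
for a,b in((0,1),(3,2),(3,0),(2,1)):
  d=c[b]-c[a];print(np.linalg.norm(d[:2]),np.degrees(np.arctan2(d[1],d[0])))
print('bath',np.mean(c,0),'tab',f(((189,305),(240,305),(189,411),(240,411)),146),'neck',f(((130,288),(295,288),(130,369),(295,369)),106))
P=f(((189,305),(240,305),(189,411),(240,411)),146)
to((P[0],P[1],190),5.5)
```

```text
86.99146222451985 5.191311962677981
90.1297703674946 5.2073844599898615
138.22212251126638 94.76846548044749
138.20930849652333 96.06947388708079
bath [ 515.17360115 -162.69042721   66.        ] tab [ 514.8 -162.6  146. ] neck [ 515.1 -163.6  106. ]
t 1.7833 pos [ 509.6 -174.   271. ] shift [10.87  6.17 80.97] rot [-0.      0.0003 -0.0055] F [ 0.5 -0.7 -0.5] q [-0.35  0.24  1.78 -0.    1.13 -0.44]
```

```bash
python3 -m inch '[{"xyz":[6,3,10],"rot":[0,0,-0.005]},{"xyz":[11,6,30],"rot":[0,0,-0.005]},{"xyz":[11,6,60],"rot":[0,0,-0.005]},{"xyz":[11,6,81],"rot":[0,0,-0.005]},{"xyz":[11,6,81],"rot":[0,0,-0.005]},{"xyz":[11,6,81],"rot":[0,0,-0.005]},{"xyz":[11,6,81],"rot":[0,0,-0.005]}]'
python3 - <<'E'
from h import *
to((515,-163,112),5.3)
E
```

```text
t: 2.37
ee_pos: [515.6, -162.4, 190.8]
orientation: [2.112, 2.324, 0.001]
ft_force: [-0.2, 0.0, -0.3]
width: 88.0
grasp_force: 0.0
t 2.3667 pos [ 515.6 -162.4  190.8] shift [-0.52 -0.73 78.77] rot [0.0014 0.0006 0.0028] F [-0.2  0.  -0.3] q [-0.33  0.34  1.84  0.    0.96 -0.42]
```

```bash
python3 -m inch '[{"xyz":[-0.5,-0.7,25],"rot":[0,0,0.003]},{"xyz":[-0.5,-0.7,50],"rot":[0,0,0.003]},{"xyz":[-0.5,-0.7,68],"rot":[0,0,0.003]},{"xyz":[-0.5,-0.7,78],"rot":[0,0,0.003]},{"xyz":[-0.5,-0.7,78],"rot":[0,0,0.003]},{"xyz":[-0.5,-0.7,78],"rot":[0,0,0.003]}]'
python3 - <<'E'
from h import *
w=ctrl.camera_model('wrist');cv2.imwrite('pics/w3.png',ctrl.get_image('wrist')[:,:,::-1]);to((515,-163,112),5.3)
E
```

```text
t: 2.87
ee_pos: [515.1, -162.7, 112.7]
orientation: [2.115, 2.321, 0.001]
ft_force: [0.3, -0.4, 0.4]
width: 87.9
grasp_force: 0.0
t 2.9167 pos [ 515.4 -162.8  113.1] shift [-0.15 -0.42  1.07] rot [0.002  0.0009 0.0004] F [-0.8 -0.7  0.3] q [-0.33  0.46  1.89  0.    0.79 -0.42]
```

View pics/w3.png

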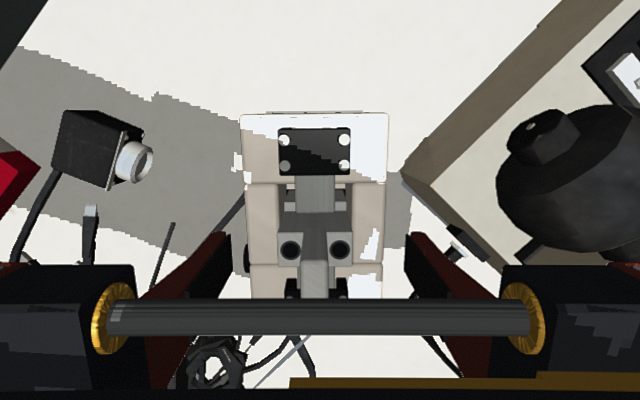

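The tab is centred at column 317, between fingers at 230 and 405. Closing now.

```bash
python3 -m inch '[{"xyz":[0,0,1],"rot":[0,0,0]},{"xyz":[0,0,1],"rot":[0,0,0]},{"xyz":[0,0,1],"rot":[0,0,0]},{"xyz":[0,0,1],"rot":[0,0,0]},{"xyz":[0,0,1],"rot":[0,0,0]},{"xyz":[0,0,1],"rot":[0,0,0]},{"xyz":[0,0,1],"rot":[0,0,0]},{"xyz":[0,0,1],"rot":[0,0,0]},{"xyz":[0,0,1],"rot":[0,0,0]},{"xyz":[0,0,1],"rot":[0,0,0]}]' 255
python3 - <<'E'
from h import *
to((515,-163,112),5.3)
o=ctrl.get_obs();print(o['width'],o['moment'])
E
```

```text
t: 3.75
ee_pos: [514.4, -162.4, 110.6]
orientation: [-2.116, -2.322, 0.0]
ft_force: [0.0, -0.4, -0.9]
width: 24.4
grasp_force: 0.0
t 3.75 pos [ 514.4 -162.4  110.6] shift [-0.67  0.58 -1.36] rot [-0.0001 -0.      0.0005] F [ 0.  -0.4 -0.9] q [-0.33  0.46  1.89  0.    0.79 -0.42]
24.35056585491222 [ 0.00402173 -0.06210292 -0.0332593 ]
```

```bash
python3 -m inch '[{"xyz":[0,0,0],"rot":[0,0,0]},{"xyz":[0,0,0],"rot":[0,0,0]},{"xyz":[0,0,0],"rot":[0,0,0]},{"xyz":[0,0,0],"rot":[0,0,0]},{"xyz":[0,0,0],"rot":[0,0,0]}]'
python3 - <<'E'
from h import *
to((515,-163,112),5.3)
o=ctrl.get_obs();print(o['width'],o['moment'])
E
```

```text
t: 4.17
ee_pos: [514.2, -162.4, 110.6]
orientation: [-2.116, -2.322, 0.0]
ft_force: [-0.1, -0.4, -1.4]
width: 11.9
grasp_force: 30.0
t 4.1667 pos [ 514.2 -162.4  110.6] shift [-0.71  0.69 -1.42] rot [-0.0003 -0.0001  0.0005] F [-0.1 -0.4 -1.4] q [-0.33  0.46  1.89 -0.    0.79 -0.42]
11.861949947527796 [-0.08631698 -0.0798833  -0.01594956]
```

```bash
python3 -m inch '[{"xyz":[2,0,0],"rot":[0,-0.02,0]},{"xyz":[4,0,-0.1],"rot":[0,-0.04,0]},{"xyz":[6,0,-0.1],"rot":[0,-0.06,0]},{"xyz":[8,0,-0.1],"rot":[0,-0.08,0]},{"xyz":[10,0,-0.1],"rot":[0,-0.1,0]},{"xyz":[12.1,0,0],"rot":[0,-0.12,0]},{"xyz":[12.1,0,0],"rot":[0,-0.12,0]},{"xyz":[12.1,0,0],"rot":[0,-0.12,0]}]'
python3 - <<'E'
from h import *
to((514.2,-162.4,110.6),5.3)
o=ctrl.get_obs();print(o['width'],o['moment'],R.from_rotvec(o['orientation']).as_matrix()[:,2])
E
```

```text
t: 4.83
ee_pos: [513.3, -150.7, 110.8]
orientation: [2.053, 2.256, -0.124]
ft_force: [0.3, -3.9, -0.1]
width: 11.7
grasp_force: 30.0
t 4.8333 pos [ 513.3 -150.7  110.8] shift [-11.66  -0.24   1.65] rot [0.     0.1206 0.0018] F [ 0.3 -3.9 -0.1] q [-0.24  0.44  1.93 -0.17  0.73 -0.21]
11.687960697606723 [-0.86200241  0.03923841  0.00112992] [ 0.01122308 -0.11980974 -0.99273343]
```

```bash
python3 -m inch '[{"xyz":[1,0,0],"rot":[0,-0.01,0]},{"xyz":[2,0,-0.1],"rot":[0,-0.02,0]},{"xyz":[2.8,0,-0.1],"rot":[0,-0.028,0]},{"xyz":[2.8,0,-0.1],"rot":[0,-0.028,0]}]'
python3 - <<'E'
from h import *
to((514.2,-162.4,110.6),5.3)
o=ctrl.get_obs();print(o['moment'],R.from_rotvec(o['orientation']).as_matrix()[:,2])
cv2.imwrite('pics/w4.png',cv2.resize(ctrl.get_image('wrist')[:,:,::-1][60:310,190:450],(520,500)))
E
```

```text
t: 5.17
ee_pos: [513.1, -148.1, 110.7]
orientation: [2.038, 2.238, -0.152]
ft_force: [-0.9, -5.6, -0.3]
width: 12.1
grasp_force: 30.0
t 5.1667 pos [ 513.1 -148.1  110.7] shift [-14.11  -0.27   2.24] rot [0.0002 0.1494 0.0011] F [-0.9 -5.6 -0.3] q [-0.22  0.44  1.94 -0.21  0.73 -0.16]
[-1.22065135  0.08724131 -0.02380176] [ 0.01398322 -0.14813801 -0.98886784]
```

View pics/w4.png

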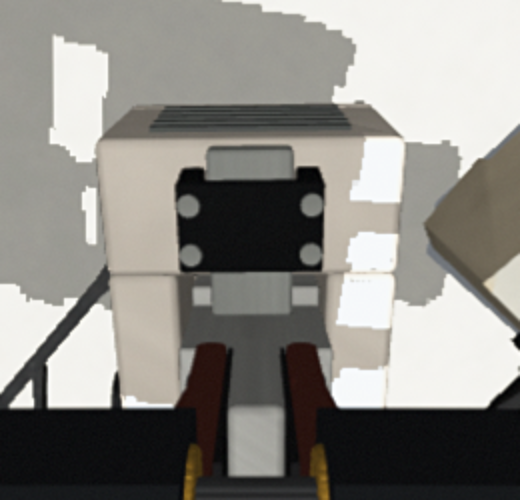

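The outer end of the +y keeper now sticks out beyond its bridge, at about (250,160) in the crop, so it has been pushed back. Returning upright.

```bash
python3 -m inch '[{"xyz":[-2.5,0,0.2],"rot":[0,0.025,0]},{"xyz":[-5,0,0.4],"rot":[0,0.05,0]},{"xyz":[-7.4,0,0.7],"rot":[0,0.074,0]},{"xyz":[-10,0,1.1],"rot":[0,0.1,0]},{"xyz":[-12.4,0,1.5],"rot":[0,0.124,0]},{"xyz":[-14.5,0,2],"rot":[0,0.148,0]},{"xyz":[-14.5,0,2],"rot":[0,0.148,0]},{"xyz":[-14.5,0,2],"rot":[0,0.148,0]}]'
python3 - <<'E'
from h import *
to((514.2,-162.4,110.6),5.3)
o=ctrl.get_obs();print(o['moment'],R.from_rotvec(o['orientation']).as_matrix()[:,2])
E
```

```text
t: 5.88
ee_pos: [514.5, -162.4, 110.6]
orientation: [2.117, 2.321, 0.0]
ft_force: [0.1, -1.3, -1.5]
width: 11.8
grasp_force: 30.0
t 5.8833 pos [ 514.5 -162.4  110.6] shift [ 0.05 -0.26 -0.04] rot [ 0.0004  0.0003 -0.0007] F [ 0.1 -1.3 -1.5] q [-0.33  0.46  1.89 -0.    0.79 -0.42]
[-0.27925385 -0.17025884 -0.02961611] [ 3.92004516e-04 -2.41052759e-04 -9.99999894e-01]
```

Now the other side.

```bash
python3 -m inch '[{"xyz":[-2,0,0],"rot":[0,0.02,0]},{"xyz":[-4,0,-0.1],"rot":[0,0.04,0]},{"xyz":[-6,0,-0.1],"rot":[0,0.06,0]},{"xyz":[-8,0,-0.1],"rot":[0,0.08,0]},{"xyz":[-10,0,-0.1],"rot":[0,0.1,0]},{"xyz":[-12.1,0,0],"rot":[0,0.12,0]},{"xyz":[-13.6,0,0.1],"rot":[0,0.135,0]},{"xyz":[-14.9,0,0.2],"rot":[0,0.148,0]},{"xyz":[-14.9,0,0.2],"rot":[0,0.148,0]},{"xyz":[-14.9,0,0.2],"rot":[0,0.148,0]}]'
python3 - <<'E'
from h import *
to((514.2,-162.4,110.6),5.3)
o=ctrl.get_obs();print(o['moment'],R.from_rotvec(o['orientation']).as_matrix()[:,2])
E
```

```text
t: 6.72
ee_pos: [515.7, -176.5, 110.5]
orientation: [-2.04, -2.238, -0.152]
ft_force: [0.7, 4.8, 3.4]
width: 11.7
grasp_force: 30.0
t 6.7167 pos [ 515.7 -176.5  110.5] shift [14.02 -0.23  1.96] rot [-1.000e-04 -1.486e-01 -0.000e+00] F [0.7 4.8 3.4] q [-0.42  0.5   1.84  0.17  0.89 -0.63]
[ 1.09054214 -0.22676328 -0.03180194] [-0.01380717  0.14739061 -0.98898199]
```

```bash
python3 -m inch '[{"xyz":[2.5,0,0.2],"rot":[0,-0.025,0]},{"xyz":[5,0,0.4],"rot":[0,-0.05,0]},{"xyz":[7.4,0,0.7],"rot":[0,-0.074,0]},{"xyz":[10,0,1.1],"rot":[0,-0.1,0]},{"xyz":[12.4,0,1.5],"rot":[0,-0.124,0]},{"xyz":[14.5,0,1.9],"rot":[0,-0.148,0]},{"xyz":[14.5,0,1.9],"rot":[0,-0.148,0]},{"xyz":[14.5,0,1.9],"rot":[0,-0.148,0]}]'
python3 -m inch '[{"xyz":[0,0,-1],"rot":[0,0,0]},{"xyz":[0,0,-2.5],"rot":[0,0,0]},{"xyz":[0,0,-4],"rot":[0,0,0]},{"xyz":[0,0,-6],"rot":[0,0,0]},{"xyz":[0,0,-6],"rot":[0,0,0]},{"xyz":[0,0,-6],"rot":[0,0,0]}]'
python3 - <<'E'
from h import *
to((514.2,-162.4,110.6),5.3)
o=ctrl.get_obs();print(o['moment'],R.from_rotvec(o['orientation']).as_matrix()[:,2])
E
```

```text
t: 7.38
ee_pos: [514.3, -162.1, 110.5]
orientation: [-2.114, -2.324, 0.0]
ft_force: [-0.2, 0.9, -0.4]
width: 11.4
grasp_force: 30.0
t: 7.88
ee_pos: [514.5, -162.6, 116.8]
orientation: [2.116, 2.322, 0.0]
ft_force: [-0.1, 0.4, -3.6]
width: 11.7
grasp_force: 30.0
t 7.8833 pos [ 514.5 -162.6  116.8] shift [ 0.26 -0.23  6.21] rot [0.0003 0.0001 0.0002] F [-0.1  0.4 -3.6] q [-0.33  0.45  1.89  0.    0.8  -0.42]
[-0.09010237 -0.0207227  -0.03144257] [ 2.90096554e-04 -6.94985373e-05 -9.99999956e-01]
```

Past the 3 mm stop with only its own weight on the wrist, so both keepers are clear. Drawing it straight up.

```bash
python3 -m inch '[{"xyz":[0,0,-4],"rot":[0,0,0]},{"xyz":[0,0,-10],"rot":[0,0,0]},{"xyz":[0,0,-18],"rot":[0,0,0]},{"xyz":[0,0,-28],"rot":[0,0,0]},{"xyz":[0,0,-40],"rot":[0,0,0]},{"xyz":[0,0,-52],"rot":[0,0,0]},{"xyz":[0,0,-64],"rot":[0,0,0]},{"xyz":[0,0,-76],"rot":[0,0,0]},{"xyz":[0,0,-85],"rot":[0,0,0]},{"xyz":[0,0,-90],"rot":[0,0,0]},{"xyz":[0,0,-92],"rot":[0,0,0]},{"xyz":[0,0,-92],"rot":[0,0,0]}]'
python3 -m inch '[{"xyz":[0,0,0],"rot":[0,0,0]},{"xyz":[0,0,0],"rot":[0,0,0]},{"xyz":[0,0,0],"rot":[0,0,0]}]'
python3 - <<'E'
from h import *
im=np.hstack([cv2.resize(ctrl.get_image('scene')[:,:,::-1][120:270,200:350],(400,400),interpolation=2),cv2.resize(ctrl.get_image('wrist')[:,:,::-1],(400,400))])
cv2.imwrite('pics/f.png',im)
E
```

```text
t: 8.88
ee_pos: [514.5, -162.5, 209.2]
orientation: [2.115, 2.322, 0.001]
ft_force: [-0.6, 0.5, -2.4]
width: 11.5
grasp_force: 30.0
t: 9.13
ee_pos: [514.0, -162.3, 208.0]
orientation: [-2.115, -2.321, 0.001]
ft_force: [0.5, 0.0, -3.3]
width: 12.1
grasp_force: 30.0
```

View pics/f.png

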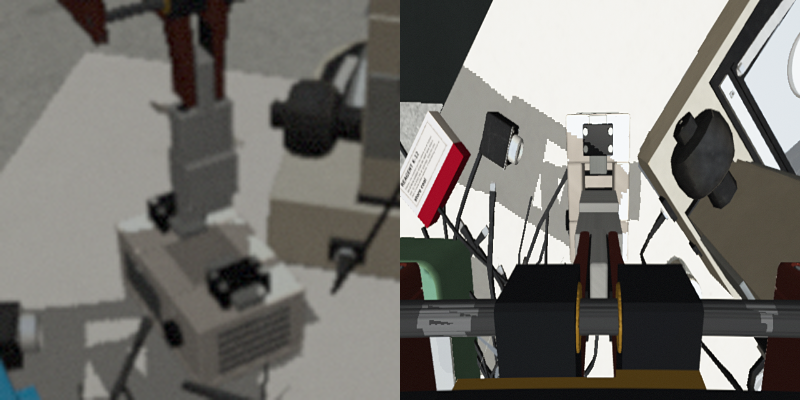

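The insert hangs upright over the bath at about (200,170), foot at (200,225) and clear, with both keepers back. Handing in.

```bash
python3 -c "
from workcell import ctrl
print(ctrl.close_job())"
```

```text
the job is handed in; nothing more can be done
None
```

The insert was rocked free of both keepers, drawn straight up, and handed in at about 9 s; it is held upright over the bath, its foot about 2 cm above the highest parts, though the hand-in returned no verdict.

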